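# Seat the test-pot cover crosswise and start the leak test

### The job

Seat the cover of the round test pot evenly by pressing its four orange push studs in crosswise order, each followed next by the one diagonally opposite: first all four about halfway in, then all four fully home. Only then swing the red-knobbed lever on the white leak tester all the way over to start the test, and leave the meter, the jar and the screwdriver where they lie.

Things in the scene. Friction and masses are not known exactly. Their poses are not given: they have to be found in the camera images.
- pot: Round dark grey test pot, 210 mm across (foot 224 mm) and 60 mm high, fixed to the bench at a place and turn that vary. Origin: centre of its underside, z up; its own x and y axes run along the cover's edges. Four dark steel locating blocks (40 mm long, 12 mm thick, tops 77 mm above the bench) stand half-way along the edges of the cover.
- cover_mid (a point): Centre of the top face of the square aluminium cover (140 x 140 x 8 mm, 0.3 kg, dark round window in its middle). It lies loose on springs between the locating blocks; its top is 80 mm above the bench at the start and 68 mm when fully seated. The stud heads force it down; it tilts if they are uneven.
- tester: White leak tester, box 150 x 110 x 50 mm (x, y, z), fixed to the bench left or right of the pot, at a varying place and turn. Origin: centre of its underside. On its top, at its own x = +30 mm, y = 0, sits a grey lever block 70 x 50 x 25 mm, top 75 mm above the bench; a small dial lies on the top at the -x end.
- lever (a joint): Start lever of the tester, angle in rad: 0 leans towards the tester's own -x side (off, half a radian from upright), 1.0 leans to its +x side (on, end stop). It swings about a level axis along the tester's y, 72 mm above the bench, over the block's middle (tester x = +30 mm). About 1 N at the tip moves it, and it stays where it is left.
- lever_tip (a point): Centre of the red ball (26 mm across) at the end of the lever, 80 mm from the lever's axis; the lever's rod is 10 mm thick.
- meter: Bystander: loose off-white hand-held meter with keys, 160 x 85 x 34 mm, lying on the other side of the pot from the tester. Origin: centre of its underside.
- jar: Bystander: loose small amber jar with black cap, 56 mm across, 70 mm high, beyond the pot. Origin: centre of its underside.
- driver: Bystander: loose orange-handled screwdriver lying on the bench beyond the pot. Origin: underside, near its middle.
- stud_a_top (a point): Middle of the flat top of push stud A: a round orange head 26 mm across and 8 mm thick, at the corner of the cover on the pot's +x +y side (45 mm from the pot's centre along each axis). Studs a, b, c, d go round anticlockwise seen from above, so A is diagonally opposite C. The top is 92 mm above the bench when fully out and 76 mm when fully home.
- stud_a (a joint): How far stud A is pressed in, m: 0 fully out, 0.016 fully home (hard stop); starts between 0 and 0.003. It moves straight down only, takes 7 to 11 N all the way, and stays where it is left.
- stud_b_top (a point): Middle of the flat top of push stud B: a round orange head 26 mm across and 8 mm thick, at the corner of the cover on the pot's -x +y side (45 mm from the pot's centre along each axis). Studs a, b, c, d go round anticlockwise seen from above, so B is diagonally opposite D. The top is 92 mm above the bench when fully out and 76 mm when fully home.
- stud_b (a joint): How far stud B is pressed in, m: 0 fully out, 0.016 fully home (hard stop); starts between 0 and 0.003. It moves straight down only, takes 7 to 11 N all the way, and stays where it is left.
- stud_c_top (a point): Middle of the flat top of push stud C: a round orange head 26 mm across and 8 mm thick, at the corner of the cover on the pot's -x -y side (45 mm from the pot's centre along each axis). Studs a, b, c, d go round anticlockwise seen from above, so C is diagonally opposite A. The top is 92 mm above the bench when fully out and 76 mm when fully home.
- stud_c (a joint): How far stud C is pressed in, m: 0 fully out, 0.016 fully home (hard stop); starts between 0 and 0.003. It moves straight down only, takes 7 to 11 N all the way, and stays where it is left.
- stud_d_top (a point): Middle of the flat top of push stud D: a round orange head 26 mm across and 8 mm thick, at the corner of the cover on the pot's +x -y side (45 mm from the pot's centre along each axis). Studs a, b, c, d go round anticlockwise seen from above, so D is diagonally opposite B. The top is 92 mm above the bench when fully out and 76 mm when fully home.
- stud_d (a joint): How far stud D is pressed in, m: 0 fully out, 0.016 fully home (hard stop); starts between 0 and 0.003. It moves straight down only, takes 7 to 11 N all the way, and stays where it is left.
Mind the look-alikes: they are no part of the job. Of the things that look like the part that bears cover_mid, the largest one is meant.

How it is judged:
By the outcome, as a careful person would: the job done as asked, in the order asked, and still so for the second after the job is handed in, with the robot touching nothing.
It also fails if it takes over 61 s, if anything falls off the work surface, if the arm or the gripper's body presses on something with over 40 N, if the wrist force passes 120 N, or if a joint passes its speed limit or range.

### The arm

A 6-joint arm with a two-finger parallel gripper is mounted at the origin on the work surface. World frame = base frame: x ahead of the robot, y to its left, z up, the work surface at z = 0. Lengths are in m, angles in rad, forces in N, time in s.
With the tool pointing down it reaches from about 0.375 to 0.825 m from the base axis. Payload 5.5 kg.
Tool frame: the origin (TCP) lies midway between the tips of the shut fingers; the grasp point (between the pads) lies 19 mm behind it; z points along the fingers, y is the direction in which the jaws open and shut (so a half turn about z gives the same grasp; the last joint's range is limited). The gripper opens to 85 mm and grips with 20 to 120 N. Pads are 22 mm wide; open, the fingers measure 114 mm over their backs; the gripper's body (76 mm by 85 mm) begins 54 mm behind the grasp point. The pads swing forward as they close: fully open they stand 13 mm farther back than shut.
Start: joints at [1.139, 0.314, -0.047, 1.21, 0, 1.571], TCP at [0.251, 0.545, 0.231] pointing down, gripper open.
Joint ranges: [-2.67, 2.67], [-0.69, 1.73], [-1.03, 1.25], [-2.08, 2.16], [-1.42, 1.45], [-3.14, 3.14]. Speed limits (rad/s): [2.39, 2.39, 3.01, 3.14, 3.14, 3.14].

### API

Orientations are given as a unit quaternion [w, x, y, z].
In Python, from cell import manip gives the robot as it stands.
- The arm moves only by the tool send_rows, never from a script. Its argument "plan" is a list of rows, each a list of 5 numbers: the shift along the tool's x, y, z in cm, then the turn about the tool's z in degrees, then the opening, from 0 (shut) to 1 (fully open). A call has 1 to 20 rows; each row shifts and turns the pose as measured when the row begins, along the tool's axes as they then stand; what a row does not reach is not made up. A row lasts 1/12 s, in which the tool goes at most 41.7 mm and 7.16 degrees, less where a joint would pass 70% of its speed; a pose out of reach is approached as far as the arm can. A call is refused whole if a number of a shift passes 4.17 or a number of a turn 7.16, either way. A call with a gripper value outside its range is refused whole. The fingers move at their own pace and stop on an object; the grip force is fixed at half the most. Time passes only in rows, so rows that do not move let the fingers close. It gives the time, the measured TCP pose, the force and the opening at its end, in the units of the state.
- manip.observe(): the state, without advancing time (a new reading comes with each control period).
- manip.snapshot(name): name is "scene" or "top" or "wrist"; returns (picture, depth): 384x512x3 uint8, red, green, blue; 384x512 float32, m along the optical axis (not along the pixel's ray), 0 where there is no reading.
- manip.calibration(name): a dict with "fx", "fy", "cx", "cy" (pixels), "dist_coeffs" ([k1, k2, p1, p2, k3] as OpenCV has them; the pictures are not rectified), "T" (4x4, takes a point from camera to world coordinates); the wrist camera has in their place "T_tool_cam" (4x4, takes a point from camera to tool coordinates, whose origin is the TCP and whose axes are the flange's). Camera axes: x right, y up, looking along -z (the intrinsics and any distortion apply to the point x, -y, -z); pixel columns grow to the right and rows downward; lengths in m; the calibration is good to about 2 mm. A picture is of the moment at which its call begins: read the wrist's pose just before it. calibration takes no time and is no camera call.
- manip.hand_in(): hands the job in, once; it reports no verdict.
Trained networks look in the newest picture that a camera, given by its name, has taken for a name from the list of things; names that differ only in an ending like _2 or _b are one class to them, and where a whole thing is asked for, a point or a joint stands for the part that bears it (a point fixed in the world has none). Each returns a list of dicts, best first, with "conf" (0 to 1); they miss things now and then, are a little off and sometimes report something else, mostly with a low value. They report only what shows in the picture. A call takes as long as a camera call. They do not tell look-alikes from the thing itself.
- manip.recognise(query, camera): "location" ([x, y, z] in m, in world coordinates, good to about 4 mm: the middle of the surface that is visible of it).
- manip.tip_of(query, camera): "location" ([x, y, z] in m, in world coordinates, good to about 4 mm: a listed point, or the origin of a listed thing).
The state is a dict: "clock": time; "q": joint angles; "joint_vel": joint speeds; "joint_torque": joint torques, N m; "tcp_pos": TCP position; "ee_rot": TCP orientation; "contact_force": force on the tool from outside, world axes, zero at the start; "torque": the same for the moment, N m; "grip_width": opening from 0.0 (shut) to 1.0 (fully open).
Only numpy, scipy, OpenCV 4.12 (cv2) and the standard library are available. Lean on these libraries where they do the work, as an engineer would, in place of code of your own. Each camera call takes 0.05 s, during which the arm holds its last target.

## Working session

There is one attempt and no reset: what is moved stays moved. The work goes in short steps, Python scripts to look and compute and a tool call to move; the robot and the scene stay as the last step left them, time stands still between calls to the robot, and variables do not carry over. Pictures are saved under pics/ and viewed, and the job is handed in when it is done.

Besides the shell and the picture viewer there is one more tool, called after "Call:" by a JSON object that holds its "api" and its "payload". send_rows: Moves the arm, as the interface text tells. Its arguments: {"type":"object","properties":{"plan":{"type":"array","items":{"type":"array","items":{"type":"number"}}}},"required":["plan"]}

```bash
mkdir -p pics; cat > h.py <<'E'
from cell import manip
import numpy as np, cv2
def snap(cam,name):
    p,d=manip.snapshot(cam); cv2.imwrite('pics/'+name+'.png',p[:,:,::-1]); np.save('pics/'+name+'_d.npy',d); return p,d
def topts(cam,uv,depth):
    c=manip.calibration(cam); K=np.array([[c['fx'],0,c['cx']],[0,c['fy'],c['cy']],[0,0,1]])
    n=cv2.undistortPoints(np.array(uv,float).reshape(-1,1,2),K,np.array(c['dist_coeffs'])).reshape(-1,2)
    d=np.array(depth).reshape(-1); P=np.c_[n[:,0]*d,-n[:,1]*d,-d,np.ones(len(d))]
    return (P@np.array(c['T']).T)[:,:3]
E
python3 - <<'E'
from h import *
snap('scene','s0'); snap('top','t0')
for q in ['cover_mid','stud_a_top','lever_tip','tester','pot']:
    for r in manip.tip_of(q,'top')[:6]: print(q,np.round(r['location'],4),r['conf'])
s=manip.observe(); print(s)
E
```

```text
cover_mid [ 0.7212 -0.3705  0.0034] 0.77
cover_mid [0.8243 0.0041 0.004 ] 0.71
cover_mid [ 0.5353 -0.0058  0.0784] 0.65
stud_a_top [0.5445 0.0562 0.0902] 0.66
stud_a_top [ 0.5307 -0.0077  0.077 ] 0.55
lever_tip [ 0.4669 -0.3007  0.1445] 0.42
tester [ 0.4717 -0.2985 -0.0008] 0.6
{'clock': 0.35, 'q': array([ 1.13900910e+00,  3.13689753e-01, -4.72959992e-02,  1.21021669e+00,
        8.59470317e-06,  1.57074755e+00]), 'joint_vel': array([-0.00066756, -0.00213436,  0.00278071, -0.00094325, -0.00206292,
        0.00082168]), 'joint_torque': array([ 1.62397969e-04, -5.38835907e+01,  3.39528966e+01,  8.49393604e-03,
        4.92075253e-05,  2.20219640e-06]), 'tcp_pos': array([0.25104005, 0.54481518, 0.2310996 ]), 'ee_rot': array([-4.77016073e-05,  2.14196560e-01,  9.76790557e-01, -1.97422521e-04]), 'contact_force': array([ 0.35139046, -0.00927903,  1.06661633]), 'torque': array([ 0.02796287, -0.00334707, -0.00855522]), 'grip_width': 1.0003605975627532}
```

View pics/t0.png

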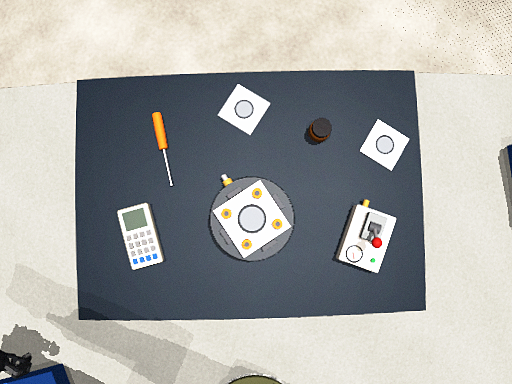

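View pics/s0.png

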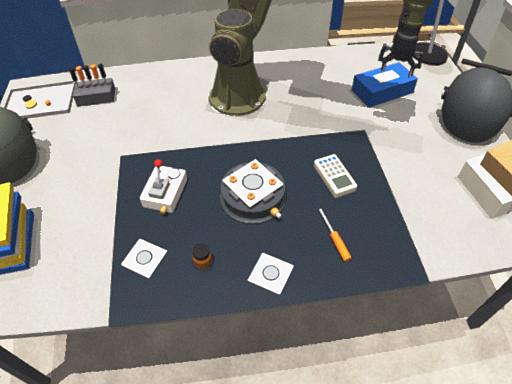

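```bash
python3 - <<'E'
from h import *
p=cv2.imread('pics/t0.png'); d=np.load('pics/t0_d.npy')
hsv=cv2.cvtColor(p,cv2.COLOR_BGR2HSV)
m=((hsv[:,:,0]>8)&(hsv[:,:,0]<28)&(hsv[:,:,1]>110)&(hsv[:,:,2]>120)).astype(np.uint8)
n,l,st,c=cv2.connectedComponentsWithStats(m)
for i in range(1,n):
    if st[i,4]<8: continue
    v,u=np.nonzero(l==i); dd=d[v,u]; P=topts('top',np.c_[u,v],dd)
    if 200<c[i][0]<300: print(c[i],st[i,4],np.round(np.median(P,0),4),np.round(P.mean(0),4),P[:,2].max())
m=((((hsv[:,:,0]<6)|(hsv[:,:,0]>174))&(hsv[:,:,1]>150)&(hsv[:,:,2]>90))).astype(np.uint8)
v,u=np.nonzero(m); k=(u>340)&(u<400)&(v>200)&(v<280); P=topts('top',np.c_[u,v][k],d[v,u][k]); print('red',k.sum(),P.mean(0),P[:,2].max())
# cloud by height
vv,uu=np.mgrid[0:384,0:512]; k=d>0; P=topts('top',np.c_[uu[k],vv[k]],d[k])
a=P[(abs(P[:,2]-.05)<.006)&(P[:,1]<-.2)&(P[:,0]<.62)]
r=cv2.minAreaRect(a[:,:2].astype(np.float32)); print('tester top',r,len(a))
a=P[(abs(P[:,2]-.075)<.005)&(P[:,1]<-.2)&(P[:,0]<.62)]; print('block',a.mean(0),cv2.minAreaRect(a[:,:2].astype(np.float32)))
a=P[(abs(P[:,2]-.08)<.006)&(abs(P[:,1])<.12)]; print('cover',a.mean(0),cv2.minAreaRect(a[:,:2].astype(np.float32)))
a=P[(abs(P[:,2])<.01)]; print(np.median(a[:,2]))
for s in ((0,220,300,270),(340,190,410,280)):
  pass
cv2.imwrite('pics/crop.png',cv2.resize(np.hstack([p[160:280,195:305],p[180:300,325:415]]),None,fx=4,fy=4,interpolation=cv2.INTER_NEAREST))
E
```

```text
[227.    181.425] 40 [0.6304 0.0554 0.0386] [0.6273 0.0529 0.0661] 1.2466175680208627
[256.6031746  192.93650794] 63 [ 0.5948 -0.0207  0.0904] [ 0.5952 -0.02    0.09  ] 0.09488054609757235
[225.80952381 213.26984127] 63 [0.5482 0.0564 0.0897] [0.5477 0.0565 0.0894] 0.09550864529802605
[276.84375 223.5    ] 64 [ 0.5193 -0.0672  0.0907] [ 0.5193 -0.0671  0.0906] 0.09563396854246875
[246.32786885 243.67213115] 61 [0.472  0.0092 0.089 ] [0.4724 0.0086 0.089 ] 0.09461454321450491
red 81 [ 0.46844108 -0.29607446  0.15101252] 0.15941480772551797
tester top ((0.4732971489429474, -0.30008888244628906), (0.11027735471725464, 0.15139341354370117), 68.81262969970703) 1752
block [ 0.50544789 -0.30753135  0.07431552] ((0.5017110109329224, -0.3095358610153198), (0.049316685646772385, 0.06793960928916931), 68.38278198242188)
cover [ 0.53334214 -0.00573442  0.07916348] ((0.5334117412567139, -0.005673155188560486), (0.1649712324142456, 0.1649894118309021), 32.05655288696289)
-0.00041575882564814926
```

View pics/crop.png

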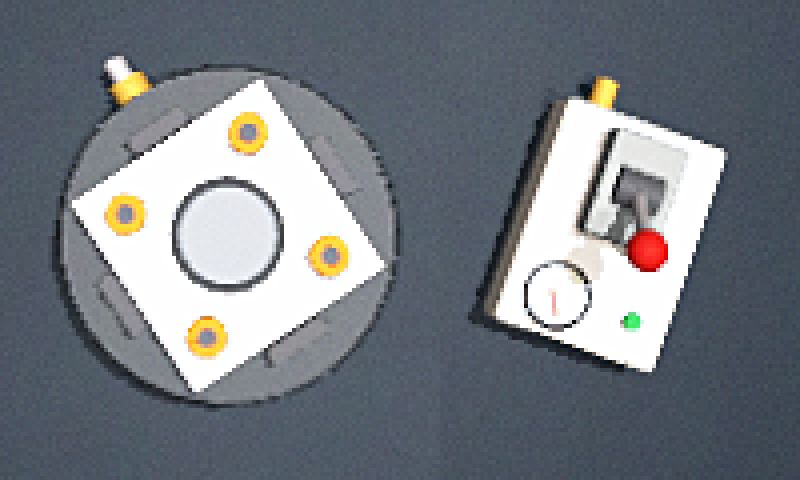

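Call:
{"api": "send_rows", "payload": {"plan": [[-2.75,-1.85,0,0,0],[-2.75,-1.85,0,0,0],[-2.75,-1.85,0,0,0],[-2.75,-1.85,0,0,0],[-2.75,-1.85,0,0,0],[-2.75,-1.85,0,0,0],[-2.75,-1.85,0,0,0],[-2.75,-1.85,0,0,0],[-2.75,-1.85,0,0,0],[-2.75,-1.85,0,0,0],[-2.75,-1.85,0,0,0],[-2.75,-1.85,0,0,0],[-2.75,-1.85,0,0,0],[-2.75,-1.85,0,0,0],[-2.75,-1.85,0,0,0],[-2.75,-1.85,0,0,0],[-2.75,-1.85,0,0,0],[-2.75,-1.85,0,0,0],[-2.75,-1.85,0,0,0],[0,0,0,0,0]]}}

```text
clock: 2.02
tcp_pos: [0.5945, -0.0156, 0.2307]
ee_rot: [0.003, 0.211, 0.978, 0.002]
contact_force: [-0.9, 0.4, 0.9]
grip_width: 0.005
```

```bash
cat >> h.py <<'E'
from scipy.spatial.transform import Rotation as Ro
def st(t=None):
    s=manip.observe(); w=s['ee_rot']; R=Ro.from_quat([w[1],w[2],w[3],w[0]]).as_matrix()
    print('t',round(s['clock'],2),'tcp',np.round(s['tcp_pos'],4),'F',np.round(s['contact_force'],1),'g',round(s['grip_width'],2),'q',np.round(s['q'],2),'toolx',np.round(R[:,0],3))
    for x in (t or []): print(x,'-> tool cm',np.round(R.T@(np.array(x)-s['tcp_pos'])*100,2))
P1=[.595,-.0202,.105];P3=[.4722,.0088,.105];P2=[.548,.0565,.105];P4=[.5193,-.0671,.105]
E
python3 -c "
from h import *
st([P1])"
```

```text
t 2.02 tcp [ 0.5945 -0.0156  0.2307] F [-0.9  0.4  0.9] g 0.01 q [-0.03  0.3  -0.07  1.2   0.    0.4 ] toolx [-0.911  0.412 -0.005]
[0.595, -0.0202, 0.105] -> tool cm [-0.18 -0.46 12.57]
```

```bash
python3 - <<'E'
from h import *
s=manip.observe(); w=s['ee_rot']; R=Ro.from_quat([w[1],w[2],w[3],w[0]]).as_matrix()
p,d=snap('wrist','w1')
c=manip.calibration('wrist'); T=np.array(c['T_tool_cam'])
K=np.array([[c['fx'],0,c['cx']],[0,c['fy'],c['cy']],[0,0,1]])
hsv=cv2.cvtColor(p,cv2.COLOR_RGB2HSV)
m=((hsv[:,:,0]>5)&(hsv[:,:,0]<28)&(hsv[:,:,1]>110)&(hsv[:,:,2]>100)).astype(np.uint8)
n,l,stt,cc=cv2.connectedComponentsWithStats(m)
for i in range(1,n):
    if stt[i,4]<60: continue
    v,u=np.nonzero((l==i)&(d>0)); dd=d[v,u]
    nn=cv2.undistortPoints(np.c_[u,v].astype(float).reshape(-1,1,2),K,np.array(c['dist_coeffs'])).reshape(-1,2)
    Q=np.c_[nn[:,0]*dd,-nn[:,1]*dd,-dd,np.ones(len(dd))]@T.T
    W=Q[:,:3]@R.T+s['tcp_pos']; print(cc[i],stt[i],np.round(W.mean(0),4),np.round(np.percentile(W[:,2],[50,90]),4))
E
```

```text
[215.04209184  19.19387755] [199   1  33  38 784] [0.4703 0.0079 0.0901] [0.0902 0.0911]
[310.58333333  87.85220126] [295  72  32  33 636] [0.5458 0.0553 0.0908] [0.091 0.092]
[157.04220779 119.5211039 ] [142 104  31  32 616] [ 0.5172 -0.0678  0.0911] [0.0913 0.0923]
[331.96634615 167.71634615] [322 157  19  22 208] [0.629  0.054  0.0408] [0.0407 0.0425]
[248.35238095 178.62285714] [234 165  30  29 525] [ 0.5931 -0.021   0.091 ] [0.0911 0.092 ]
[505.25944584 193.51133501] [493 177  19  42 397] [0.7396 0.216  0.0198] [0.0202 0.0239]
[  4.36666667 246.70833333] [  0 240  11  14 120] [ 0.5667 -0.3016  0.0304] [0.0309 0.0326]
```

View pics/w1.png

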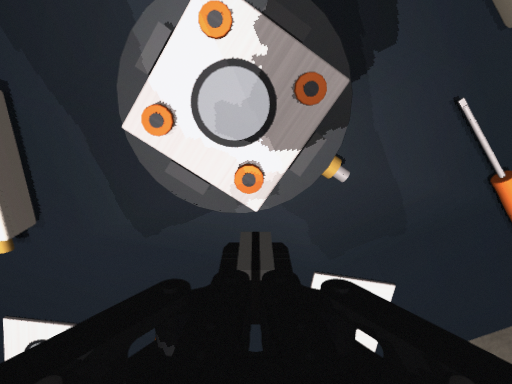

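Call:
{"api": "send_rows", "payload": {"plan": [[-0.15,-0.5,3,0,0],[0,0,4,0,0],[0,0,4,0,0],[0,0,1.5,0,0],[0,0,0,0,0],[0,0,0,0,0]]}}

```text
clock: 2.57
tcp_pos: [0.5932, -0.0154, 0.1038]
ee_rot: [0.004, 0.21, 0.978, 0.004]
contact_force: [0.4, 0.0, 1.0]
grip_width: -0.0
```

```bash
sed -i '/^P1=/d' h.py; cat >> h.py <<'E'
P1=[.594,-.0206,.100];P3=[.4713,.0083,.100];P2=[.547,.0559,.100];P4=[.5183,-.0675,.100]
E
python3 -c "
from h import *
st([P1])"
```

```text
t 2.57 tcp [ 0.5932 -0.0154  0.1038] F [0.4 0.  1. ] g -0.0 q [-0.03  0.37 -0.27  0.92  0.01  0.39] toolx [-0.912  0.411 -0.006]
[0.594, -0.0206, 0.1] -> tool cm [-0.28 -0.45  0.38]
```

Call:
{"api": "send_rows", "payload": {"plan": [[-0.28,-0.45,0.4,0,0],[0,0,0.4,0,0],[0,0,0.4,0,0],[0,0,0.4,0,0],[0,0,0.2,0,0],[0,0,0,0,0]]}}

```text
clock: 3.07
tcp_pos: [0.5977, -0.0195, 0.0912]
ee_rot: [0.008, 0.209, 0.978, 0.005]
contact_force: [0.7, 0.4, 0.1]
grip_width: -0.001
```

```bash
python3 -c "
from h import *
st([P1])"
```

```text
t 3.07 tcp [ 0.5977 -0.0195  0.0912] F [0.7 0.4 0.1] g -0.0 q [-0.04  0.39 -0.28  0.89  0.01  0.38] toolx [-0.913  0.409 -0.014]
[0.594, -0.0206, 0.1] -> tool cm [ 0.28 -0.24 -0.89]
```

Call:
{"api": "send_rows", "payload": {"plan": [[0.28,-0.2,0.3,0,0],[0,0,0.3,0,0],[0,0,0.2,0,0],[0,0,0,0,0]]}}

```text
clock: 3.4
tcp_pos: [0.5972, -0.0199, 0.0867]
ee_rot: [0.012, 0.209, 0.978, 0.006]
contact_force: [-0.2, -0.0, -0.1]
grip_width: 0.0
```

```bash
python3 -c "
from h import *
st([P1])"
```

```text
t 3.4 tcp [ 0.5972 -0.0199  0.0867] F [-0.2 -0.  -0.1] g 0.0 q [-0.04  0.38 -0.29  0.87  0.01  0.38] toolx [-0.912  0.409 -0.02 ]
[0.594, -0.0206, 0.1] -> tool cm [ 0.24 -0.17 -1.34]
```

Call:
{"api": "send_rows", "payload": {"plan": [[0.3,-0.1,0.3,0,0],[0,0,0.2,0,0],[0,0,0,0,0]]}}

```text
clock: 3.65
tcp_pos: [0.5969, -0.0199, 0.0843]
ee_rot: [0.015, 0.209, 0.978, 0.007]
contact_force: [0.4, 0.3, 0.3]
grip_width: -0.0
```

```bash
python3 -c "
from h import *
st([P1])
snap('scene','s1')"
```

```text
t 3.65 tcp [ 0.5969 -0.0199  0.0843] F [0.4 0.3 0.3] g -0.0 q [-0.04  0.38 -0.31  0.85  0.01  0.38] toolx [-0.912  0.409 -0.027]
[0.594, -0.0206, 0.1] -> tool cm [ 0.19 -0.15 -1.58]
```

Call:
{"api": "send_rows", "payload": {"plan": [[0,0,-2,0,0],[0,0,0,0,0]]}}

```text
clock: 3.87
tcp_pos: [0.5953, -0.0201, 0.1036]
ee_rot: [0.014, 0.209, 0.978, 0.007]
contact_force: [0.9, -0.4, 0.1]
grip_width: 0.001
```

```bash
python3 -c "
from h import *
st([P3])
p,d=snap('top','t1')
print(manip.tip_of('stud_a_top','top'))"
```

```text
t 3.87 tcp [ 0.5953 -0.0201  0.1036] F [ 0.9 -0.4  0.1] g 0.0 q [-0.04  0.36 -0.29  0.89  0.01  0.38] toolx [-0.912  0.409 -0.025]
[0.4713, 0.0083, 0.1] -> tool cm [ 1.248e+01 -2.490e+00 -1.000e-02]
[{'location': [0.5429, 0.054, 0.0915], 'conf': 0.36}]
```

View pics/s1.png

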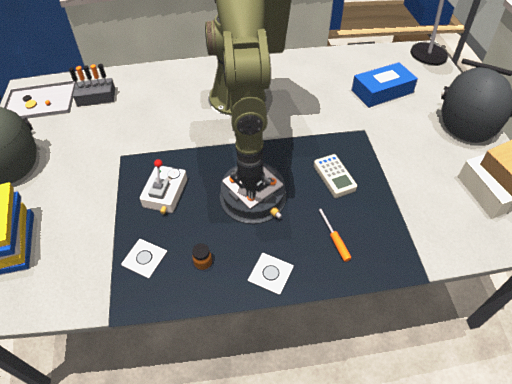

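Call:
{"api": "send_rows", "payload": {"plan": [[0,0,-4,0,0],[0,0,-4,0,0],[0,0,-3,0,0],[0,0,0,0,0]]}}

```text
clock: 4.3
tcp_pos: [0.5859, -0.0207, 0.2075]
ee_rot: [0.006, 0.209, 0.978, 0.005]
contact_force: [0.7, -0.3, 0.5]
grip_width: 0.003
```

```bash
cat >> h.py <<'E'
def wr(name):
    s=manip.observe(); w=s['ee_rot']; R=Ro.from_quat([w[1],w[2],w[3],w[0]]).as_matrix()
    p,d=snap('wrist',name)
    c=manip.calibration('wrist'); T=np.array(c['T_tool_cam'])
    K=np.array([[c['fx'],0,c['cx']],[0,c['fy'],c['cy']],[0,0,1]])
    hsv=cv2.cvtColor(p,cv2.COLOR_RGB2HSV)
    m=((hsv[:,:,0]>5)&(hsv[:,:,0]<28)&(hsv[:,:,1]>110)&(hsv[:,:,2]>80)).astype(np.uint8)
    n,l,stt,cc=cv2.connectedComponentsWithStats(m)
    for i in range(1,n):
        if stt[i,4]<60: continue
        v,u=np.nonzero((l==i)&(d>0)); dd=d[v,u]
        nn=cv2.undistortPoints(np.c_[u,v].astype(float).reshape(-1,1,2),K,np.array(c['dist_coeffs'])).reshape(-1,2)
        Q=np.c_[nn[:,0]*dd,-nn[:,1]*dd,-dd,np.ones(len(dd))]@T.T
        W=Q[:,:3]@R.T+s['tcp_pos']; print(cc[i].round(),np.round(W.mean(0),4),np.round(np.percentile(W[:,2],[50,90]),4))
E
python3 -c "
from h import *
st([P3])
wr('w2')"
```

```text
t 4.3 tcp [ 0.5859 -0.0207  0.2075] F [ 0.7 -0.3  0.5] g 0.0 q [-0.04  0.29 -0.14  1.13  0.01  0.38] toolx [-0.912  0.409 -0.01 ]
[0.4713, 0.0083, 0.1] -> tool cm [11.75 -2.17 10.6 ]
[223.  20.] [0.4703 0.0078 0.0902] [0.0903 0.0913]
[325.  95.] [0.5457 0.0547 0.0908] [0.091 0.092]
[159. 128.] [ 0.517  -0.0676  0.091 ] [0.0913 0.0922]
[345. 178.] [0.6295 0.0544 0.0407] [0.0407 0.0424]
[257. 189.] [ 0.5924 -0.0209  0.0833] [0.0836 0.0846]
```

View pics/w2.png

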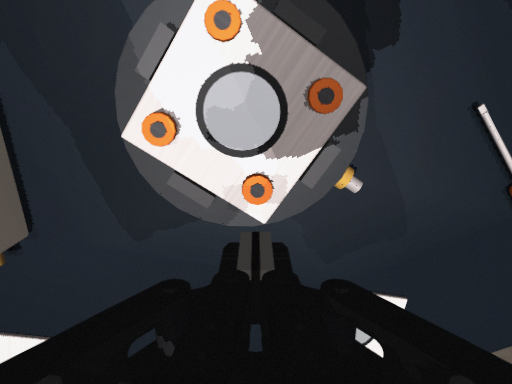

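Call:
{"api": "send_rows", "payload": {"plan": [[3.9,-0.7,1,0,0],[3.9,-0.7,1,0,0],[3.9,-0.7,1,0,0],[0,0,3.8,0,0],[0,0,3,0,0],[0,0,0,0,0]]}}

```text
clock: 4.85
tcp_pos: [0.4641, 0.0095, 0.0954]
ee_rot: [0.004, 0.21, 0.978, 0.005]
contact_force: [-1.4, -0.2, 0.0]
grip_width: 0.002
```

```bash
python3 -c "
from h import *
st([P3])"
```

```text
t 4.85 tcp [0.4641 0.0095 0.0954] F [-1.4 -0.2  0. ] g 0.0 q [ 0.02  0.16 -0.58  0.83  0.01  0.44] toolx [-0.912  0.41  -0.006]
[0.4713, 0.0083, 0.1] -> tool cm [-0.71  0.19 -0.46]
```

Call:
{"api": "send_rows", "payload": {"plan": [[-0.7,0.2,0,0,0],[0,0,0.5,0,0],[0,0,0.5,0,0],[0,0,0.4,0,0],[0,0,0,0,0]]}}

```text
clock: 5.27
tcp_pos: [0.4717, 0.0082, 0.082]
ee_rot: [0.002, 0.21, 0.978, 0.004]
contact_force: [-0.5, -0.3, -0.5]
grip_width: -0.002
```

```bash
python3 -c "
from h import *
st([P3])"
```

```text
t 5.27 tcp [0.4717 0.0082 0.082 ] F [-0.5 -0.3 -0.5] g -0.0 q [ 0.01  0.19 -0.57  0.8   0.01  0.43] toolx [-0.912  0.41  -0.001]
[0.4713, 0.0083, 0.1] -> tool cm [ 0.04  0.01 -1.8 ]
```

Call:
{"api": "send_rows", "payload": {"plan": [[0,0,-2.5,0,0],[0,0,-0.5,0,0],[0,0,0,0,0]]}}

```text
clock: 5.52
tcp_pos: [0.4749, 0.0075, 0.1145]
ee_rot: [0.003, 0.21, 0.978, 0.004]
contact_force: [0.3, 0.0, 0.1]
grip_width: 0.002
```

```bash
python3 -c "
from h import *
st([P2])"
```

```text
t 5.52 tcp [0.4749 0.0075 0.1145] F [0.3 0.  0.1] g 0.0 q [ 0.01  0.16 -0.53  0.88  0.01  0.43] toolx [-0.912  0.411 -0.003]
[0.547, 0.0559, 0.1] -> tool cm [-4.58  7.36  1.54]
```

Call:
{"api": "send_rows", "payload": {"plan": [[-1.5,2.45,0,0,0],[-1.5,2.45,0,0,0],[-1.5,2.45,0,0,0],[0,0,1.2,0,0],[0,0,0,0,0]]}}

```text
clock: 5.93
tcp_pos: [0.5545, 0.0573, 0.1054]
ee_rot: [0.007, 0.212, 0.977, 0.005]
contact_force: [-1.5, 0.9, -1.3]
grip_width: 0.0
```

```bash
python3 -c "
from h import *
st([P2])"
```

```text
t 5.93 tcp [0.5545 0.0573 0.1054] F [-1.5  0.9 -1.3] g 0.0 q [ 0.1   0.3  -0.36  0.89  0.01  0.53] toolx [-0.91   0.414 -0.011]
[0.547, 0.0559, 0.1] -> tool cm [ 0.63 -0.44  0.52]
```

Call:
{"api": "send_rows", "payload": {"plan": [[0.65,-0.45,0,0,0],[0,0,0.6,0,0],[0,0,0.6,0,0],[0,0,0.5,0,0],[0,0,0.4,0,0],[0,0,0,0,0]]}}

```text
clock: 6.43
tcp_pos: [0.5469, 0.0553, 0.0846]
ee_rot: [0.008, 0.212, 0.977, 0.007]
contact_force: [1.6, -0.4, 0.0]
grip_width: 0.001
```

```bash
python3 -c "
from h import *
st([P2])"
```

```text
t 6.43 tcp [0.5469 0.0553 0.0846] F [ 1.6 -0.4  0. ] g 0.0 q [ 0.1   0.31 -0.41  0.84  0.01  0.52] toolx [-0.91   0.415 -0.013]
[0.547, 0.0559, 0.1] -> tool cm [-0.    0.09 -1.54]
```

Call:
{"api": "send_rows", "payload": {"plan": [[0,0,0.2,0,0],[0,0,0,0,0]]}}

```text
clock: 6.6
tcp_pos: [0.5468, 0.055, 0.0831]
ee_rot: [0.009, 0.213, 0.977, 0.007]
contact_force: [-0.5, 0.3, 0.2]
grip_width: 0.005
```

Call:
{"api": "send_rows", "payload": {"plan": [[0,0,-2.5,0,0],[0,0,-0.5,0,0],[0,0,0,0,0]]}}

```text
clock: 6.85
tcp_pos: [0.544, 0.0537, 0.1124]
ee_rot: [0.007, 0.213, 0.977, 0.006]
contact_force: [0.2, 0.5, -0.5]
grip_width: -0.003
```

```bash
python3 -c "
from h import *
st([P4])"
```

```text
t 6.85 tcp [0.544  0.0537 0.1124] F [ 0.2  0.5 -0.5] g -0.0 q [ 0.09  0.28 -0.38  0.9   0.01  0.52] toolx [-0.909  0.417 -0.011]
[0.5183, -0.0675, 0.1] -> tool cm [ -2.7  -12.1    1.09]
```

Call:
{"api": "send_rows", "payload": {"plan": [[-0.9,-4,0,0,0],[-0.9,-4,0,0,0],[-0.9,-4,0,0,0],[0,0,1,0,0],[0,0,0,0,0]]}}

```text
clock: 7.27
tcp_pos: [0.5189, -0.0698, 0.099]
ee_rot: [0.008, 0.211, 0.977, 0.006]
contact_force: [-1.1, 0.2, -1.0]
grip_width: -0.004
```

```bash
python3 -c "
from h import *
st([P4])"
```

```text
t 7.27 tcp [ 0.5189 -0.0698  0.099 ] F [-1.1  0.2 -1. ] g -0.0 q [-0.14  0.25 -0.45  0.85  0.01  0.29] toolx [-0.911  0.413 -0.014]
[0.5183, -0.0675, 0.1] -> tool cm [ 0.15  0.19 -0.1 ]
```

Call:
{"api": "send_rows", "payload": {"plan": [[0.15,0.2,0.3,0,0],[0,0,0.5,0,0],[0,0,0.5,0,0],[0,0,0.3,0,0],[0,0,0,0,0]]}}

```text
clock: 7.68
tcp_pos: [0.5188, -0.0662, 0.0821]
ee_rot: [0.009, 0.21, 0.978, 0.003]
contact_force: [-0.4, -1.2, 2.0]
grip_width: 0.002
```

```bash
python3 -c "
from h import *
st([P4])"
```

```text
t 7.68 tcp [ 0.5188 -0.0662  0.0821] F [-0.4 -1.2  2. ] g 0.0 q [-0.13  0.27 -0.47  0.81  0.01  0.29] toolx [-0.911  0.411 -0.015]
[0.5183, -0.0675, 0.1] -> tool cm [-0.03 -0.12 -1.79]
```

Call:
{"api": "send_rows", "payload": {"plan": [[0,0,-3,0,0],[0,0,-4,0,0],[-1.2,1.8,-4,0,0],[-1.8,2.8,-1,0,0],[-1.9,2.8,0,0,0],[0,0,0,0,0]]}}

```text
clock: 8.18
tcp_pos: [0.5912, -0.0089, 0.2036]
ee_rot: [0.006, 0.206, 0.979, 0.004]
contact_force: [-0.7, -1.6, 0.2]
grip_width: 0.0
```

```bash
python3 -c "
from h import *
st([P1])
wr('w3')"
```

```text
t 8.18 tcp [ 0.5912 -0.0089  0.2036] F [-0.7 -1.6  0.2] g 0.0 q [-0.02  0.3  -0.13  1.13  0.01  0.4 ] toolx [-0.915  0.402 -0.009]
[0.594, -0.0206, 0.1] -> tool cm [-0.63 -1.08 10.35]
[206.  21.] [0.4703 0.008  0.0808] [0.081  0.0819]
[307.  96.] [0.5458 0.0548 0.0824] [0.0826 0.0835]
[144. 127.] [ 0.5169 -0.0677  0.0815] [0.0817 0.0827]
[332. 180.] [0.6292 0.0547 0.0401] [0.0403 0.0422]
[241. 190.] [ 0.5924 -0.0208  0.0833] [0.0836 0.0845]
[507. 200.] [0.73   0.213  0.0157] [0.0158 0.0198]
```

View pics/w3.png

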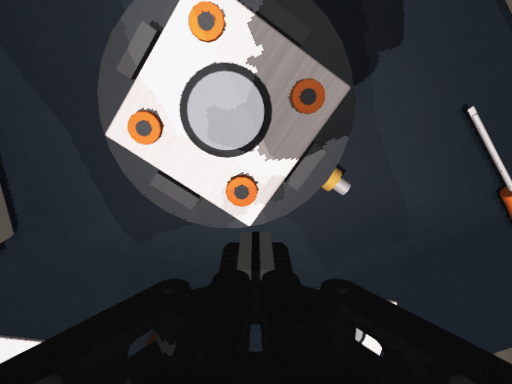

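Call:
{"api": "send_rows", "payload": {"plan": [[-0.6,-1.1,2,0,0],[0,0,4,0,0],[0,0,3.5,0,0],[0,0,0,0,0]]}}

```text
clock: 8.57
tcp_pos: [0.592, -0.0176, 0.1058]
ee_rot: [0.006, 0.201, 0.979, 0.004]
contact_force: [-2.5, 0.1, -0.3]
grip_width: -0.001
```

```bash
python3 -c "
from h import *
st([P1])"
```

```text
t 8.57 tcp [ 0.592  -0.0176  0.1058] F [-2.5  0.1 -0.3] g -0.0 q [-0.03  0.37 -0.27  0.92  0.01  0.37] toolx [-0.919  0.394 -0.011]
[0.594, -0.0206, 0.1] -> tool cm [-0.3  -0.21  0.59]
```

Call:
{"api": "send_rows", "payload": {"plan": [[-0.3,-0.2,0.8,0,0],[0,0,0.7,0,0],[0,0,0.6,0,0],[0,0,0.6,0,0],[0,0,0.4,0,0],[0,0,0.4,0,0]]}}

```text
clock: 9.07
tcp_pos: [0.5931, -0.0196, 0.0762]
ee_rot: [0.006, 0.2, 0.98, 0.004]
contact_force: [-14.3, 0.7, 34.9]
grip_width: -0.001
```

```bash
python3 -c "
from h import *
st([P1])"
```

```text
t 9.07 tcp [ 0.5931 -0.0196  0.0762] F [-14.3   0.7  34.9] g -0.0 q [-0.04  0.4  -0.3   0.86  0.01  0.37] toolx [-0.92   0.393 -0.01 ]
[0.594, -0.0206, 0.1] -> tool cm [-0.15 -0.04 -2.38]
```

Call:
{"api": "send_rows", "payload": {"plan": [[0,0,0.4,0,0],[0,0,-2,0,0],[0,0,-1.5,0,0],[0,0,0,0,0]]}}

```text
clock: 9.4
tcp_pos: [0.5938, -0.0199, 0.1165]
ee_rot: [0.009, 0.2, 0.98, 0.004]
contact_force: [0.7, 0.5, 1.1]
grip_width: -0.002
```

```bash
python3 -c "
from h import *
st([P3])"
```

```text
t 9.4 tcp [ 0.5938 -0.0199  0.1165] F [0.7 0.5 1.1] g -0.0 q [-0.04  0.36 -0.26  0.94  0.01  0.37] toolx [-0.92   0.393 -0.016]
[0.4713, 0.0083, 0.1] -> tool cm [12.4  -2.24  1.42]
```

Call:
{"api": "send_rows", "payload": {"plan": [[4.05,-0.7,0,0,0],[4.05,-0.7,0,0,0],[4.05,-0.7,0,0,0],[0,0,0.8,0,0],[0,0,0,0,0]]}}

```text
clock: 9.82
tcp_pos: [0.4736, 0.0089, 0.1056]
ee_rot: [0.013, 0.201, 0.979, 0.005]
contact_force: [0.9, 0.2, 0.5]
grip_width: 0.002
```

```bash
python3 -c "
from h import *
st([P3])"
```

```text
t 9.82 tcp [0.4736 0.0089 0.1056] F [0.9 0.2 0.5] g 0.0 q [ 0.02  0.15 -0.56  0.83  0.    0.42] toolx [-0.919  0.394 -0.023]
[0.4713, 0.0083, 0.1] -> tool cm [ 0.2  -0.16  0.55]
```

Call:
{"api": "send_rows", "payload": {"plan": [[0.2,-0.15,0.8,0,0],[0,0,0.7,0,0],[0,0,0.6,0,0],[0,0,0.6,0,0],[0,0,0.4,0,0],[0,0,0.4,0,0]]}}

```text
clock: 10.32
tcp_pos: [0.4753, 0.0083, 0.0755]
ee_rot: [0.014, 0.201, 0.979, 0.006]
contact_force: [-35.1, -0.7, 95.8]
grip_width: 0.0
```

```bash
python3 -c "
from h import *
st([P3])"
```

```text
t 10.32 tcp [0.4753 0.0083 0.0755] F [-35.1  -0.7  95.8] g 0.0 q [ 0.01  0.18 -0.6   0.76  0.01  0.42] toolx [-0.919  0.395 -0.025]
[0.4713, 0.0083, 0.1] -> tool cm [ 0.31 -0.11 -2.46]
```

Call:
{"api": "send_rows", "payload": {"plan": [[0,0,-1,0,0],[0,0,-2,0,0],[0,0,-1,0,0],[0,0,0,0,0]]}}

```text
clock: 10.65
tcp_pos: [0.4775, 0.0074, 0.118]
ee_rot: [0.015, 0.202, 0.979, 0.006]
contact_force: [0.7, 0.4, 0.9]
grip_width: -0.001
```

```bash
python3 -c "
from h import *
st([P2])"
```

```text
t 10.65 tcp [0.4775 0.0074 0.118 ] F [0.7 0.4 0.9] g -0.0 q [ 0.01  0.14 -0.54  0.86  0.01  0.42] toolx [-0.918  0.396 -0.027]
[0.547, 0.0559, 0.1] -> tool cm [-4.41  7.17  2.05]
```

Call:
{"api": "send_rows", "payload": {"plan": [[-1.4,2.35,0,0,0],[-1.4,2.35,0,0,0],[-1.4,2.35,0,0,0],[0,0,1.2,0,0],[0,0,0,0,0]]}}

```text
clock: 11.07
tcp_pos: [0.5489, 0.0566, 0.1034]
ee_rot: [0.015, 0.204, 0.979, 0.006]
contact_force: [-1.0, -0.2, -1.4]
grip_width: 0.001
```

```bash
python3 -c "
from h import *
st([P2])"
```

```text
t 11.07 tcp [0.5489 0.0566 0.1034] F [-1.  -0.2 -1.4] g 0.0 q [ 0.1   0.28 -0.39  0.86  0.    0.51] toolx [-0.917  0.399 -0.027]
[0.547, 0.0559, 0.1] -> tool cm [ 0.16 -0.15  0.33]
```

Call:
{"api": "send_rows", "payload": {"plan": [[0.15,-0.15,0.6,0,0],[0,0,0.6,0,0],[0,0,0.5,0,0],[0,0,0.4,0,0],[0,0,0.3,0,0]]}}

```text
clock: 11.48
tcp_pos: [0.5471, 0.0555, 0.0762]
ee_rot: [0.014, 0.204, 0.979, 0.006]
contact_force: [-6.2, 2.2, 30.8]
grip_width: -0.005
```

```bash
python3 -c "
from h import *
st([P2])"
```

```text
t 11.48 tcp [0.5471 0.0555 0.0762] F [-6.2  2.2 30.8] g -0.0 q [ 0.1   0.31 -0.43  0.8   0.    0.51] toolx [-0.916  0.399 -0.025]
[0.547, 0.0559, 0.1] -> tool cm [-0.03  0.08 -2.38]
```

Call:
{"api": "send_rows", "payload": {"plan": [[0,0,0.2,0,0],[0,0,-1.5,0,0],[0,0,-2,0,0],[0,0,-0.5,0,0],[0,0,0,0,0]]}}

```text
clock: 11.9
tcp_pos: [0.5437, 0.0537, 0.1171]
ee_rot: [0.014, 0.205, 0.979, 0.007]
contact_force: [-0.3, 0.2, -0.7]
grip_width: 0.002
```

```bash
python3 -c "
from h import *
st([P4])"
```

```text
t 11.9 tcp [0.5437 0.0537 0.1171] F [-0.3  0.2 -0.7] g 0.0 q [ 0.1   0.26 -0.39  0.89  0.    0.51] toolx [-0.915  0.402 -0.025]
[0.5183, -0.0675, 0.1] -> tool cm [ -2.5  -12.15   1.55]
```

Call:
{"api": "send_rows", "payload": {"plan": [[-0.8,-4,0,0,0],[-0.8,-4,0,0,0],[-0.8,-4,0,0,0],[0,0,1,0,0],[0,0,0,0,0]]}}

```text
clock: 12.32
tcp_pos: [0.517, -0.0692, 0.1022]
ee_rot: [0.015, 0.204, 0.979, 0.007]
contact_force: [-0.5, 0.9, -0.0]
grip_width: -0.0
```

```bash
python3 -c "
from h import *
st([P4])"
```

```text
t 12.32 tcp [ 0.517  -0.0692  0.1022] F [-0.5  0.9 -0. ] g -0.0 q [-0.14  0.23 -0.46  0.84  0.01  0.27] toolx [-0.917  0.399 -0.027]
[0.5183, -0.0675, 0.1] -> tool cm [-0.05  0.2   0.22]
```

Call:
{"api": "send_rows", "payload": {"plan": [[-0.05,0.2,0.6,0,0],[0,0,0.6,0,0],[0,0,0.5,0,0],[0,0,0.4,0,0],[0,0,0.3,0,0]]}}

```text
clock: 12.73
tcp_pos: [0.5189, -0.0661, 0.0759]
ee_rot: [0.015, 0.203, 0.979, 0.005]
contact_force: [-17.0, -2.7, 54.8]
grip_width: 0.001
```

```bash
python3 -c "
from h import *
st([P4])"
```

```text
t 12.73 tcp [ 0.5189 -0.0661  0.0759] F [-17.   -2.7  54.8] g 0.0 q [-0.13  0.26 -0.49  0.78  0.01  0.28] toolx [-0.917  0.397 -0.027]
[0.5183, -0.0675, 0.1] -> tool cm [-0.06 -0.11 -2.41]
```

Home. Lift and check all four from above.

Call:
{"api": "send_rows", "payload": {"plan": [[0,0,-1.5,0,0],[0,0,-3,0,0],[0,0,-4,0,0],[-1.2,1.2,-4,0,0],[-1.8,2.3,0,0,0],[-1.9,2.3,0,0,0],[0,0,0,0,0]]}}

```text
clock: 13.32
tcp_pos: [0.584, -0.0236, 0.2056]
ee_rot: [0.013, 0.198, 0.98, 0.006]
contact_force: [-0.2, -0.2, 0.2]
grip_width: 0.006
```

```bash
python3 -c "
from h import *
wr('w4')
c=np.array([.4733,-.3001]); x=np.array([.932,-.362]); b=c+.03*x
st([list(b-.095*x)+[.2],list(b-.038*x)+[.142]])"
```

```text
[231.  21.] [0.4702 0.0077 0.0766] [0.0767 0.0777]
[327.  95.] [0.5456 0.0547 0.0762] [0.0764 0.0773]
[168. 123.] [ 0.5171 -0.0676  0.0759] [0.0761 0.077 ]
[348. 179.] [0.6296 0.0545 0.0408] [0.0406 0.0426]
[260. 186.] [ 0.5923 -0.0209  0.0773] [0.0776 0.0786]
t 13.37 tcp [ 0.5816 -0.0243  0.2049] F [-0.4 -0.3 -0.5] g 0.0 q [-0.05  0.27 -0.17  1.11  0.01  0.35] toolx [-0.921  0.388 -0.02 ]
[np.float64(0.41272000000000003), np.float64(-0.27657), 0.2] -> tool cm [  5.78 -29.81  -0.07]
[np.float64(0.46584400000000004), np.float64(-0.29720399999999997), 0.142] -> tool cm [  0.2  -29.73   5.85]
```

View pics/w4.png

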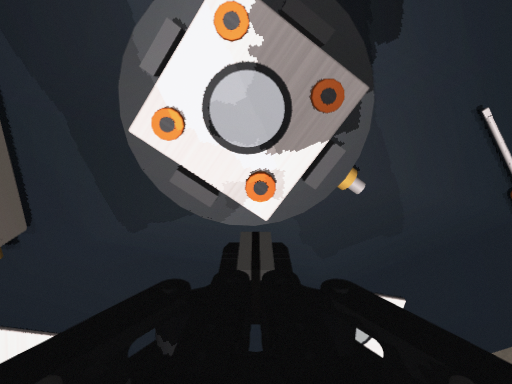

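```bash
cat > cl.py <<'E'
from h import *
def cloud(p,d,s,name='wrist'):
    w=s['ee_rot']; R=Ro.from_quat([w[1],w[2],w[3],w[0]]).as_matrix()
    c=manip.calibration('wrist'); T=np.array(c['T_tool_cam'])
    K=np.array([[c['fx'],0,c['cx']],[0,c['fy'],c['cy']],[0,0,1]])
    vv,uu=np.mgrid[0:384,0:512]; k=(d>0)&(vv<230)
    dd=d[k]
    nn=cv2.undistortPoints(np.c_[uu[k],vv[k]].astype(float).reshape(-1,1,2),K,np.array(c['dist_coeffs'])).reshape(-1,2)
    Q=np.c_[nn[:,0]*dd,-nn[:,1]*dd,-dd,np.ones(len(dd))]@T.T
    return Q[:,:3]@R.T+s['tcp_pos']
def rep(W):
    o=np.array([-.0017,-.0001])
    for n,P in zip('1324',[P1,P3,P2,P4]):
        c=np.array(P[:2])+o; r=np.hypot(*(W[:,:2]-c).T)
        z=W[(r<.011)&(r>.004)&(W[:,2]>.07),2]; zc=W[(r>.016)&(r<.022)&(W[:,2]>.05),2]
        print('P'+n,'head',np.median(z).round(4),'cover ring',np.median(zc).round(4))
    c=np.array([.531,-.006]); r=np.hypot(*(W[:,:2]-c).T)
    k=(r<.075)&(abs(W[:,2]-.068)<.005); A=np.c_[W[k,:2]-c,np.ones(k.sum())]
    print('plane',np.linalg.lstsq(A,W[k,2],rcond=None)[0].round(4))
    for yaw in (0,1,2,3): pass
    k=(r>.085)&(r<.103); print('pot rim z by quadrant',[np.median(W[k&(W[:,0]*sx>sx*c[0])&(W[:,1]*sy>sy*c[1])&(W[:,2]>.045)&(W[:,2]<.068),2]).round(4) for sx,sy in((1,1),(-1,1),(-1,-1),(1,-1))])
E
python3 - <<'E'
from cl import *
s=manip.observe(); p,d=snap('wrist','w5'); rep(cloud(p,d,s))
E
```

```text
P1 head 0.0778 cover ring 0.0683
P3 head 0.0768 cover ring 0.0682
P2 head 0.0766 cover ring 0.0684
P4 head 0.0762 cover ring 0.0682
plane [0.0018 0.0015 0.0685]
pot rim z by quadrant [np.float64(0.0601), np.float64(0.0599), np.float64(0.0599), np.float64(0.06)]
```

```bash
python3 -c "
from h import *
st([P1])"
```

```text
t 13.42 tcp [ 0.5795 -0.0251  0.204 ] F [-0.7 -1.  -0.5] g -0.0 q [-0.05  0.27 -0.17  1.11  0.01  0.35] toolx [-0.921  0.389 -0.018]
[0.594, -0.0206, 0.1] -> tool cm [-0.98  0.84 10.43]
```

Call:
{"api": "send_rows", "payload": {"plan": [[-0.95,0.8,2,0,0],[0,0,4,0,0],[0,0,3.5,0,0],[0,0,0,0,0]]}}

```text
clock: 13.75
tcp_pos: [0.5915, -0.0197, 0.1065]
ee_rot: [0.01, 0.197, 0.98, 0.004]
contact_force: [-1.0, -0.5, -1.1]
grip_width: -0.002
```

```bash
python3 -c "
from h import *
st([P1])"
```

```text
t 13.75 tcp [ 0.5915 -0.0197  0.1065] F [-1.  -0.5 -1.1] g -0.0 q [-0.04  0.36 -0.28  0.91  0.01  0.36] toolx [-0.922  0.386 -0.018]
[0.594, -0.0206, 0.1] -> tool cm [-0.25 -0.    0.65]
```

Call:
{"api": "send_rows", "payload": {"plan": [[-0.25,0,0.7,0,0],[0,0,0.7,0,0],[0,0,0.6,0,0],[0,0,0.4,0,0],[0,0,0.3,0,0]]}}

```text
clock: 14.17
tcp_pos: [0.5929, -0.021, 0.0804]
ee_rot: [0.01, 0.197, 0.98, 0.004]
contact_force: [0.6, 0.4, -0.5]
grip_width: 0.002
```

Call:
{"api": "send_rows", "payload": {"plan": [[0,0,0.3,0,0]]}}

```text
clock: 14.25
tcp_pos: [0.5936, -0.0211, 0.0781]
ee_rot: [0.01, 0.197, 0.98, 0.004]
contact_force: [-0.9, -0.4, -0.6]
grip_width: 0.003
```

Call:
{"api": "send_rows", "payload": {"plan": [[0,0,0.15,0,0]]}}

```text
clock: 14.33
tcp_pos: [0.5937, -0.0211, 0.0773]
ee_rot: [0.01, 0.197, 0.98, 0.004]
contact_force: [-4.8, 1.1, 7.4]
grip_width: 0.0
```

Call:
{"api": "send_rows", "payload": {"plan": [[0,0,0.2,0,0]]}}

```text
clock: 14.42
tcp_pos: [0.5937, -0.0211, 0.0763]
ee_rot: [0.011, 0.197, 0.98, 0.004]
contact_force: [-4.6, 1.1, 11.1]
grip_width: 0.001
```

Call:
{"api": "send_rows", "payload": {"plan": [[0,0,0.2,0,0]]}}

```text
clock: 14.5
tcp_pos: [0.5937, -0.0211, 0.0762]
ee_rot: [0.011, 0.197, 0.98, 0.004]
contact_force: [-8.3, 1.1, 22.0]
grip_width: 0.002
```

Call:
{"api": "send_rows", "payload": {"plan": [[0,0,0.3,0,0],[0,0,0,0,0],[0,0,-1.5,0,0],[0,0,-4,0,0],[0,0,-4,0,0],[0,0,-3,0,0],[0,0,0,0,0],[0,0,0,0,0]]}}

```text
clock: 15.17
tcp_pos: [0.5911, -0.0218, 0.2109]
ee_rot: [0.014, 0.197, 0.98, 0.005]
contact_force: [0.0, -0.8, -1.6]
grip_width: 0.001
```

```bash
python3 - <<'E'
from cl import *
s=manip.observe(); p,d=snap('wrist','w6'); rep(cloud(p,d,s))
c=np.array([.4733,-.3001]); x=np.array([.932,-.362]); b=c+.03*x
st([P3,list(b-.095*x)+[.2]])
E
```

```text
P1 head 0.0762 cover ring 0.0681
P3 head 0.0768 cover ring 0.0683
P2 head 0.0766 cover ring 0.0684
P4 head 0.0762 cover ring 0.0681
plane [-0.0005  0.0019  0.0685]
pot rim z by quadrant [np.float64(0.06), np.float64(0.0599), np.float64(0.0599), np.float64(0.06)]
t 15.22 tcp [ 0.5916 -0.0219  0.2113] F [ 1.5 -0.9  0.3] g -0.0 q [-0.04  0.28 -0.14  1.12  0.01  0.36] toolx [-0.922  0.387 -0.026]
[0.4713, 0.0083, 0.1] -> tool cm [12.55 -2.04 10.77]
[np.float64(0.41272000000000003), np.float64(-0.27657), 0.2] -> tool cm [  6.68 -30.42   0.48]
```

Call:
{"api": "send_rows", "payload": {"plan": [[4.1,-0.65,1,0,0],[4.1,-0.65,1,0,0],[4.1,-0.65,1,0,0],[0,0,3.8,0,0],[0,0,3,0,0],[0,0,0,0,0]]}}

```text
clock: 15.72
tcp_pos: [0.4703, 0.0085, 0.103]
ee_rot: [0.016, 0.197, 0.98, 0.005]
contact_force: [-2.3, -0.4, -0.9]
grip_width: 0.0
```

```bash
python3 -c "
from h import *
st([P3])"
```

```text
t 15.72 tcp [0.4703 0.0085 0.103 ] F [-2.3 -0.4 -0.9] g 0.0 q [ 0.02  0.14 -0.58  0.82  0.    0.41] toolx [-0.922  0.387 -0.028]
[0.4713, 0.0083, 0.1] -> tool cm [-0.09  0.01  0.3 ]
```

Call:
{"api": "send_rows", "payload": {"plan": [[0,0,0.7,0,0],[0,0,0.6,0,0],[0,0,0.5,0,0],[0,0,0.3,0,0],[0,0,0,0,0]]}}

```text
clock: 16.13
tcp_pos: [0.472, 0.0083, 0.0809]
ee_rot: [0.015, 0.198, 0.98, 0.005]
contact_force: [0.3, -0.7, 0.3]
grip_width: 0.002
```

Call:
{"api": "send_rows", "payload": {"plan": [[0,0,0.2,0,0]]}}

```text
clock: 16.22
tcp_pos: [0.4732, 0.0083, 0.0796]
ee_rot: [0.016, 0.198, 0.98, 0.005]
contact_force: [0.1, -1.1, -0.4]
grip_width: -0.002
```

Call:
{"api": "send_rows", "payload": {"plan": [[0,0,0.3,0,0]]}}

```text
clock: 16.3
tcp_pos: [0.4743, 0.0082, 0.0771]
ee_rot: [0.016, 0.198, 0.98, 0.005]
contact_force: [1.0, -0.7, -0.4]
grip_width: -0.001
```

Call:
{"api": "send_rows", "payload": {"plan": [[0,0,0.2,0,0]]}}

```text
clock: 16.38
tcp_pos: [0.4745, 0.0082, 0.076]
ee_rot: [0.016, 0.198, 0.98, 0.005]
contact_force: [-13.5, -0.5, 34.4]
grip_width: 0.005
```

Call:
{"api": "send_rows", "payload": {"plan": [[0,0,0.2,0,0]]}}

```text
clock: 16.47
tcp_pos: [0.4745, 0.0083, 0.076]
ee_rot: [0.016, 0.198, 0.98, 0.005]
contact_force: [-14.7, -0.8, 36.7]
grip_width: -0.0
```

Call:
{"api": "send_rows", "payload": {"plan": [[0,0,-1.5,0,0],[0,0,-2.2,0,0],[0,0,0,0,0]]}}

```text
clock: 16.72
tcp_pos: [0.4734, 0.008, 0.1151]
ee_rot: [0.017, 0.198, 0.98, 0.005]
contact_force: [1.8, -0.2, 0.5]
grip_width: 0.003
```

```bash
python3 -c "
from h import *
st([P2])"
```

```text
t 16.72 tcp [0.4734 0.008  0.1151] F [ 1.8 -0.2  0.5] g 0.0 q [ 0.01  0.13 -0.56  0.85  0.    0.41] toolx [-0.921  0.388 -0.03 ]
[0.547, 0.0559, 0.1] -> tool cm [-4.87  7.24  1.79]
```

Call:
{"api": "send_rows", "payload": {"plan": [[-1.6,2.4,0,0,0],[-1.6,2.4,0,0,0],[-1.6,2.4,0,0,0],[0,0,1.2,0,0],[0,0,0,0,0]]}}

```text
clock: 17.13
tcp_pos: [0.5508, 0.0573, 0.1073]
ee_rot: [0.02, 0.199, 0.98, 0.006]
contact_force: [-0.6, 0.5, -0.3]
grip_width: -0.001
```

```bash
python3 -c "
from h import *
st([P2])"
```

```text
t 17.13 tcp [0.5508 0.0573 0.1073] F [-0.6  0.5 -0.3] g -0.0 q [ 0.1   0.28 -0.39  0.86  0.    0.5 ] toolx [-0.92   0.39  -0.036]
[0.547, 0.0559, 0.1] -> tool cm [ 0.32 -0.3   0.72]
```

Call:
{"api": "send_rows", "payload": {"plan": [[0.3,-0.3,0.7,0,0],[0,0,0.7,0,0],[0,0,0.6,0,0],[0,0,0.4,0,0],[0,0,0.3,0,0]]}}

```text
clock: 17.55
tcp_pos: [0.5462, 0.0547, 0.0778]
ee_rot: [0.019, 0.199, 0.98, 0.006]
contact_force: [0.1, 0.5, -0.7]
grip_width: 0.003
```

Call:
{"api": "send_rows", "payload": {"plan": [[0,0,0.2,0,0]]}}

```text
clock: 17.63
tcp_pos: [0.546, 0.0546, 0.0761]
ee_rot: [0.019, 0.2, 0.98, 0.006]
contact_force: [-9.9, 0.9, 30.5]
grip_width: 0.001
```

Call:
{"api": "send_rows", "payload": {"plan": [[0,0,0.2,0,0]]}}

```text
clock: 17.72
tcp_pos: [0.5461, 0.0546, 0.076]
ee_rot: [0.019, 0.2, 0.98, 0.007]
contact_force: [-12.9, -0.2, 34.8]
grip_width: -0.002
```

Call:
{"api": "send_rows", "payload": {"plan": [[0,0,-1.5,0,0],[0,0,-4,0,0],[0,0,-4,0,0],[0,0,-4,0,0],[-1.8,-3.5,0,0,0],[-1.8,-3.5,0,0,0],[0,0,0,0,0],[0,0,0,0,0]]}}

```text
clock: 18.38
tcp_pos: [0.5455, -0.0275, 0.2198]
ee_rot: [0.021, 0.199, 0.98, 0.006]
contact_force: [1.1, 0.8, -0.7]
grip_width: 0.001
```

```bash
python3 - <<'E'
from cl import *
s=manip.observe(); p,d=snap('wrist','w7'); rep(cloud(p,d,s))
c=np.array([.4733,-.3001]); x=np.array([.932,-.362]); b=c+.03*x
st([list(b-.1*x)+[.22]])
E
```

```text
P1 head 0.0763 cover ring 0.0682
P3 head 0.0763 cover ring 0.0681
P2 head 0.0764 cover ring 0.0682
P4 head 0.0763 cover ring 0.0682
plane [ 0.0009 -0.0001  0.0684]
pot rim z by quadrant [np.float64(0.06), np.float64(0.0599), np.float64(0.0599), np.float64(0.06)]
t 18.43 tcp [ 0.5455 -0.0276  0.2197] F [-0.2 -1.1  0.5] g -0.0 q [-0.05  0.18 -0.25  1.1   0.01  0.35] toolx [-0.92   0.389 -0.04 ]
[np.float64(0.40806000000000003), np.float64(-0.27475999999999995), 0.22] -> tool cm [  3.03 -28.11  -0.72]
```

Call:
{"api": "send_rows", "payload": {"plan": [[0.4,-4,0,0,0],[0.4,-4,0,0,0],[0.4,-4,0,0,0],[0.4,-4,0,0,0],[0.4,-4,0,0,0],[0.4,-4,0,0,0],[0.4,-4,0,0,0],[0,0,0,0,0]]}}

```text
clock: 19.1
tcp_pos: [0.408, -0.2753, 0.2079]
ee_rot: [0.02, 0.191, 0.981, 0.008]
contact_force: [-0.5, 0.9, 0.6]
grip_width: 0.002
```

```bash
python3 - <<'E'
from cl import *
c=np.array([.4733,-.3001]); x=np.array([.932,-.362]); b=c+.03*x
st([list(b-.1*x)+[.22],list(b-.1*x)+[.125]])
E
```

```text
t 19.1 tcp [ 0.408  -0.2753  0.2079] F [-0.5  0.9  0.6] g 0.0 q [-0.61  0.1  -0.37  1.07  0.03 -0.23] toolx [-0.926  0.375 -0.036]
[np.float64(0.40806000000000003), np.float64(-0.27475999999999995), 0.22] -> tool cm [-0.03  0.08 -1.21]
[np.float64(0.40806000000000003), np.float64(-0.27475999999999995), 0.125] -> tool cm [ 0.31 -0.14  8.28]
```

Call:
{"api": "send_rows", "payload": {"plan": [[0.1,0,3.5,0,0],[0.1,-0.1,3,0,0],[0.1,0,1.8,0,0],[0,0,0,0,0]]}}

```text
clock: 19.43
tcp_pos: [0.4084, -0.2745, 0.1222]
ee_rot: [0.021, 0.193, 0.981, 0.008]
contact_force: [-0.6, 0.4, 0.4]
grip_width: -0.003
```

```bash
python3 - <<'E'
from cl import *
c=np.array([.4733,-.3001]); x=np.array([.932,-.362]); b=c+.03*x
st([list(b-.06*x)+[.125],list(b+.018*x)+[.125]])
E
```

```text
t 19.43 tcp [ 0.4084 -0.2745  0.1222] F [-0.6  0.4  0.4] g -0.0 q [-0.61  0.16 -0.5   0.87  0.03 -0.22] toolx [-0.924  0.379 -0.038]
[np.float64(0.44534), np.float64(-0.28923999999999994), 0.125] -> tool cm [-3.98  0.04 -0.13]
[np.float64(0.518036), np.float64(-0.317476), 0.125] -> tool cm [-11.77   0.18   0.17]
```

Call:
{"api": "send_rows", "payload": {"plan": [[-1.3,0,0,0,0],[-1.3,0,0,0,0],[-1.3,0,0,0,0],[-1.2,0,0,0,0],[-1.2,0,0,0,0],[-1.2,0,0,0,0],[-1.2,0,0,0,0],[-1,0,0,0,0]]}}

```text
clock: 20.1
tcp_pos: [0.5048, -0.3047, 0.1289]
ee_rot: [0.018, 0.189, 0.982, 0.009]
contact_force: [-0.5, 0.2, -1.3]
grip_width: 0.003
```

```bash
python3 - <<'E'
from cl import *
c=np.array([.4733,-.3001]); x=np.array([.932,-.362]); b=c+.03*x
st([list(b+.018*x)+[.125]])
E
```

```text
t 20.1 tcp [ 0.5048 -0.3047  0.1289] F [-0.5  0.2 -1.3] g 0.0 q [-0.56  0.33 -0.26  0.95  0.03 -0.18] toolx [-0.928  0.372 -0.032]
[np.float64(0.518036), np.float64(-0.317476), 0.125] -> tool cm [-1.69 -0.7   0.43]
```

```bash
python3 - <<'E'
from h import *
p,d=snap('scene','s2'); cv2.imwrite('pics/s2c.png',cv2.resize(p[130:230,110:250,::-1],None,fx=5,fy=5))
E
```

```text
(no output)
```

View pics/s2c.png

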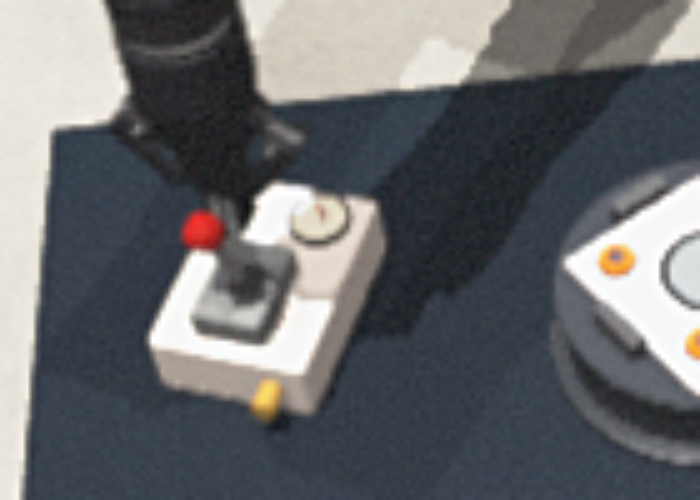

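Call:
{"api": "send_rows", "payload": {"plan": [[1.5,0,0,0,0],[0.8,-0.8,0,0,0],[0,-0.4,0,0,0],[0,0,0,0,0]]}}

```text
clock: 20.48
tcp_pos: [0.4846, -0.3077, 0.1307]
ee_rot: [0.021, 0.187, 0.982, 0.009]
contact_force: [-0.7, 0.7, -0.1]
grip_width: -0.005
```

```bash
python3 - <<'E'
from cl import *
c=np.array([.4733,-.3001]); x=np.array([.932,-.362]); b=c+.03*x
st([list(b+.018*x)+[.125]])
snap('top','t2')
for r in manip.tip_of('lever_tip','top'): print(r)
p,d=snap('scene','s3')
for r in manip.tip_of('lever_tip','scene'): print(r)
E
```

```text
t 20.48 tcp [ 0.4846 -0.3077  0.1307] F [-0.7  0.7 -0.1] g -0.01 q [-0.58  0.3  -0.31  0.93  0.03 -0.21] toolx [-0.929  0.367 -0.038]
[np.float64(0.518036), np.float64(-0.317476), 0.125] -> tool cm [-3.45  0.31  0.71]
{'location': [0.5265, -0.3237, 0.1475], 'conf': 0.63}
{'location': [0.4706, 0.0048, 0.0754], 'conf': 0.62}
{'location': [0.5277, -0.3245, 0.149], 'conf': 0.58}
```

Call:
{"api": "send_rows", "payload": {"plan": [[-1.2,0.1,0.3,0,0],[-1,0.1,0.2,0,0],[-0.8,0.1,0,0,0],[-0.7,0,0,0,0],[-0.5,0,0,0,0]]}}

```text
clock: 21.1
tcp_pos: [0.5161, -0.3164, 0.1251]
ee_rot: [0.01, 0.188, 0.982, 0.01]
contact_force: [-23.8, 7.0, 22.5]
grip_width: -0.001
```

```bash
python3 - <<'E'
from cl import *
c=np.array([.4733,-.3001]); x=np.array([.932,-.362]); b=c+.03*x
st([list(b+.018*x)+[.125]])
E
```

```text
t 21.1 tcp [ 0.5161 -0.3164  0.1251] F [-23.8   7.   22.5] g -0.0 q [-0.56  0.37 -0.21  0.98  0.03 -0.19] toolx [-0.929  0.369 -0.016]
[np.float64(0.518036), np.float64(-0.317476), 0.125] -> tool cm [-0.22 -0.03  0.02]
```

At the end stop (23 N). Back off and up, then check.

Call:
{"api": "send_rows", "payload": {"plan": [[1.5,0,0,0,0],[3,0,0,0,0],[3,0,0,0,0],[2,0,0,0,0],[0,0,-4,0,0],[0,0,-4,0,0],[0,0,-2,0,0],[0,4,0,0,0],[0,4,0,0,0],[0,4,0,0,0],[0,0,0,0,0],[0,0,0,0,0]]}}

```text
clock: 22.1
tcp_pos: [0.4663, -0.1635, 0.2279]
ee_rot: [0.004, 0.189, 0.982, 0.014]
contact_force: [0.3, 0.3, 0.2]
grip_width: -0.002
```

```bash
python3 - <<'E'
from cl import *
st()
p,d=snap('top','t3'); p2,d2=snap('scene','s4')
for r in manip.tip_of('lever_tip','top')[:1]: print(r)
hsv=cv2.cvtColor(p,cv2.COLOR_RGB2HSV)
m=((((hsv[:,:,0]<6)|(hsv[:,:,0]>174))&(hsv[:,:,1]>150)&(hsv[:,:,2]>90)))
v,u=np.nonzero(m); k=(u>340)&(u<420)&(v>180)&(v<280); P=topts('top',np.c_[u,v][k],d[v,u][k]); print('red',k.sum(),P.mean(0))
c=np.array([.4733,-.3001]); x=np.array([.932,-.362]); b=c+.03*x; print('along x',(P.mean(0)[:2]-b)@x, 'want .038')
cv2.imwrite('pics/t3c.png',cv2.resize(np.hstack([p[150:290,190:420,::-1]]),None,fx=3.4,fy=3.4))
E
```

```text
t 22.1 tcp [ 0.4663 -0.1635  0.2279] F [0.3 0.3 0.2] g -0.0 q [-0.36  0.11 -0.31  1.15  0.03  0.02] toolx [-0.928  0.372 -0.002]
{'location': [0.5305, -0.0091, 0.0643], 'conf': 0.6}
red 83 [ 0.53778593 -0.32420972  0.14670007]
along x 0.03883856532870626 want .038
```

View pics/t3c.png

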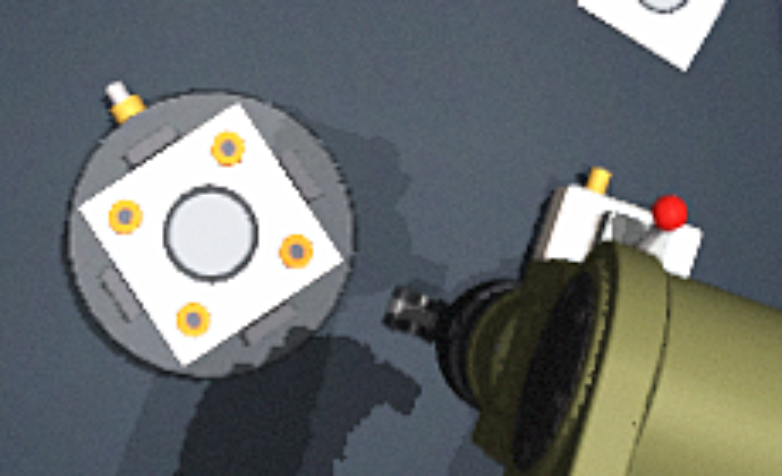

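View pics/s4.png

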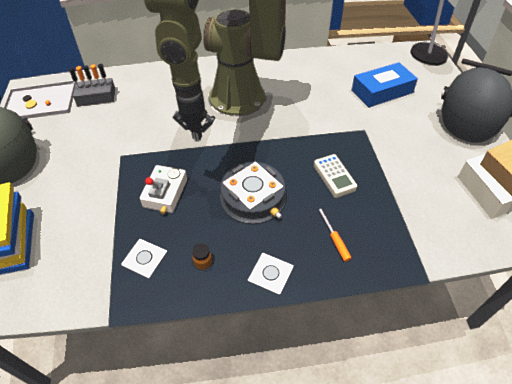

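```bash
python3 -c "
from h import *
st(); print(manip.hand_in())"
```

```text
t 22.25 tcp [ 0.4652 -0.1651  0.2273] F [-0.2  0.4 -0.3] g -0.0 q [-0.36  0.11 -0.31  1.15  0.03  0.02] toolx [-0.927  0.375 -0.001]
the job is handed in; nothing more can be done
None
```

The cover is fully seated and level, the tester's lever is all the way over, and I handed the job in at 22.3 s. The one thing that went against the strict order was a stud that came back about 1 mm and had to be pressed home again.

- **Halfway:** I pressed the studs crosswise, one diagonal pair and then the other. They ended with their tops at about 82 to 84 mm; halfway is 84 mm, so the deepest was about 10 mm in.
- **Fully home:** I pressed all four again in the same order. My check then showed the first stud about 1 mm proud, although it had reached 76 mm when pressed. I pressed it home again and gave its opposite and the third stud a gentle check press. The fourth already measured home.
- **Final stud check:** Before I moved the lever, all four tops read 76.3 to 76.4 mm and the cover was level at about 68.2 mm.
- **Lever:** I pushed it to its end stop in two pushes, re-centring on the red ball in between. The ball now sits 38.8 mm past the lever's axis, where about 38 mm is expected.
- **Bystanders:** The meter, jar and screwdriver look unmoved in the last scene picture; I did not measure their positions. The arm was clear of everything at hand-in.
- **Forces:** The highest wrist force I saw was about 102 N (limit 120 N), on one home press that was harder than intended. It may be what moved the first stud.

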